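Pack the lunch tin and take off only its outer lid

TASK

Pack the steel lunch tin: stand the slim spice pot in the narrow ring first, then the wide spice pot in the wide ring. Pick up the two nested lids together by the inner lid's stem and close the tin with them, then take the outer lid by its collar and lift it alone straight up, leaving the inner lid seated on the tin. Keep everything upright, leave the other tableware where it is, and finish still holding the outer lid level in the air above the tin, completely clear of the stem's top, so that it can be wiped.

Things in the scene. Friction and masses are not known exactly. Their poses are not given: they have to be found in the camera images.
- tin: Open round steel lunch tin, fixed to the table: outer diameter 155 mm, inner 150 mm, rim 80 mm above the table, floor 3 mm thick. Origin: centre of its underside; z up; x points from the wide ring to the narrow ring. Two open rings are welded to its floor, tops 19 mm above the table. One raised dot on the floor by the narrow ring, two by the wide ring.
- narrow_ring (a point): Centre of the tin floor inside the narrow ring (inner diameter 38 mm, outer 43 mm), 3 mm above the table, 38 mm from the tin's centre along the tin's +x axis. The slim pot stands here.
- wide_ring (a point): Centre of the tin floor inside the wide ring (inner diameter 48 mm, outer 53 mm), 3 mm above the table, 34 mm from the tin's centre along the tin's -x axis. The wide pot stands here.
- slim_pot_mid (a point): Centre (half-way up) of the slim spice pot, a closed upright steel cylinder 34 mm in diameter and 60 mm high, about 0.1 kg, loose on the table. z is its upright axis.
- wide_pot_mid (a point): Centre (half-way up) of the wide spice pot, a closed upright steel cylinder 44 mm in diameter and 56 mm high, about 0.1 kg, loose on the table. z is its upright axis.
- stem (a point): Point on the axis of the inner lid's stem (18 mm diameter), 16 mm below its top and 70 mm above the plug's underside, on which the nested lids stand on the table. Nested, the top 32 mm of the stem stands free above the collar; lifting by it carries both lids. Seated, this point is 138 mm above the table over the tin's centre.
- collar (a point): Centre (half-way up) of the outer lid's collar (an upright tube of 44 mm outer diameter, 36 mm high): 18 mm above the plate's top, 18 mm below the collar's top. Nested, it is 34 mm below the stem point and the stem comes up through it. The outer lid has no catch: it lifts straight off, and is free of the stem once raised 71 mm.
- slim_pot: The slim pot itself; origin at the centre of its underside.
- wide_pot: The wide pot itself; origin at the centre of its underside.
- inner_lid: Inner lid, loose, 0.22 kg, one steel piece: a plug of 143 mm diameter, 12 mm deep, with a tapered lower edge, that drops into the tin's mouth; a flange of 160 mm diameter, 3 mm thick, that rests on the tin's rim; an upright stem in the middle. Origin: centre of the plug's underside, z up.
- outer_lid: Outer lid, loose, about 0.18 kg, one steel piece: a flat 3 mm plate, 175 mm in diameter, lying on the inner lid's flange; a skirt round its edge hanging 11 mm below the plate's underside; a collar (hole 24 mm) upright in the middle. Origin: on its axis, level with the skirt's lower edge, z up.
- plate: Bystander: yellow melamine plate, 170 mm in diameter, 16 mm high; origin under its centre.
- clamp_jar: Bystander: glass jar with a wire clamp latch, 84 mm in diameter, 120 mm high; origin under its centre.
- spoon: Bystander: wooden spoon about 210 mm long, lying on the table; origin near its middle, x runs along it towards its bowl.
- katoris: Bystander: two stacked pink plastic katoris (small bowls, 90 mm across, 48 mm high together); origin under their centre.

How it is judged:
By the outcome, as a careful person would: the job done as asked, in the order asked, and still so for the second after the job is handed in, while the arm keeps its last pose, push and grip.
It also fails if it takes over 72 s, if anything falls off the work surface, if the arm or the gripper's body presses on something with over 40 N, if the wrist force passes 120 N, or if a joint passes its speed limit or range.

ROBOT

A 7-joint arm with a two-finger parallel gripper is mounted at the origin on the work surface. World frame = base frame: x ahead of the robot, y to its left, z up, the work surface at z = 0. Lengths are in m, angles in rad, forces in N, time in s.
With the tool pointing down it reaches from about 0.4 to 0.85 m from the base axis. Payload 6.9 kg.
Tool frame: the origin (TCP) lies on the centre line of the jaws, within the pads' length; the fingertips stand 11 mm ahead of it and the grasp point (between the pads) lies 8 mm behind it; z points along the fingers, y is the line along which they close (so a half turn about z gives the same grasp; the last joint's range is limited). The gripper opens to 85 mm and grips with 20 to 120 N. Pads are 22 mm wide; open, the fingers measure 114 mm over their backs; the gripper's body (76 mm by 85 mm) begins 54 mm behind the grasp point. The pads swing forward as they close: fully open they stand 13 mm farther back than shut.
Start: joints at [-1.028, 0.507, -0.238, 1.5, 0.126, 1.149, -0.155], TCP at [0.265, 0.566, 0.242] pointing down, gripper open.
Joint ranges: [-3.08, 3.08], [-0.24, 2.05], [-1.43, 1.35], [0, 2.5], [-1.52, 4.66], [0.17, 1.96], [-2.89, 2.89]. Speed limits (rad/s): [2.39, 2.39, 3.14, 3.14, 3.14, 3.14, 3.14].

INTERFACE

Orientations are given as a unit quaternion [w, x, y, z].
In Python, from cell import manip, vision, spotter gives the robot as it stands.
- The arm moves only by the tool arm_command, never from a script. Its arguments are lists of equal length, an entry for each row: "grip": the opening, from 0 (shut) to 1 (fully open); "travel": the shift along the tool's x, y, z in mm, a list of three; "delta_rot": the turn, a rotation vector about the tool's x, y, z in rad, a list of three. In form: {"grip": [grip, ...], "travel": [[dx, dy, dz], ...], "delta_rot": [[ax, ay, az], ...]}. A call has 1 to 10 rows; each row shifts and turns the commanded pose from where the row before left it, along the tool's axes as they then stand; what a row does not reach is not made up. A row lasts 1/8 s, in which the tool goes at most 62.5 mm and 10.7 degrees, less where a joint would pass 70% of its speed; a pose out of reach is approached as far as the arm can. A call with a gripper value outside its range is refused whole. The fingers move at their own pace and stop on an object; "squeeze" is the grip in N (left out, the last holds). Time passes only in rows, so rows that do not move let the fingers close. It gives the time, the measured TCP pose, the force, the opening and the grip force at its end, in the units of the state.
- manip.sense(): the state, without advancing time (a new reading comes with each control period).
- vision.get_image(name): name is "scene" or "top" or "wrist"; returns a dict with "pixels" (480x640x3 uint8, blue, green, red), "depth" (480x640 float32, m along the optical axis (not along the pixel's ray), 0 where there is no reading), "intrinsics" (3x3 intrinsics, pixels), "origin" and "attitude" of the camera in the world; the wrist camera has in their place "T_tool_cam" (4x4, takes a point from camera to tool coordinates, whose origin is the TCP and whose axes are the flange's). Camera axes: x right, y down, z forward; pixel columns grow to the right and rows downward; lengths in m; the calibration is good to about 2 mm. A picture is of the moment at which its call begins: read the wrist's pose just before it.
- manip.close_job(): hands the job in; it is judged then, once.
Trained networks look in a picture, given as the dict that the camera call returned (one of the last four; its "shot" number tells which), for a name from the list of things; names that differ only in an ending like _2 or _b are one class to them, and where a whole thing is asked for, a point or a joint stands for the part that bears it (a point fixed in the world has none). Each returns a list of dicts, best first, with "confidence" (0 to 1); they miss things now and then, are a little off and sometimes report something else, mostly with a low value. They report only what shows in the picture. A call takes as long as a camera call.
- spotter.boxes_of(query, picture): "location" ([column, row] as shares, 0 to 1, of the picture: columns of its width, rows of its height, amid what is visible of it).
- spotter.cut_out(query, picture): "pixels" (480x640 bool, what is visible of it) and "location" ([column, row] as shares, 0 to 1, of the picture: columns of its width, rows of its height, amid what is visible of it).
The state is a dict: "time_s": time; "joint_pos": joint angles; "joint_vel": joint speeds; "tau": joint torques, N m; "tool_pos": TCP position; "eef_rot": TCP orientation; "contact_force": force on the tool from outside, world axes, zero at the start; "ft_torque": the same for the moment, N m; "grip_width": opening from 0.0 (shut) to 1.0 (fully open); "finger_force": force on a finger pad.
Only numpy, scipy, OpenCV 4.12 (cv2) and the standard library are available. Lean on these libraries where they do the work, as an engineer would, in place of code of your own. Each camera call takes 0.05 s, during which the arm holds its last target. There are 200 camera calls.

## Working session

There is one attempt and no reset: what is moved stays moved. The work goes in short steps, Python scripts to look and compute and a tool call to move; the robot and the scene stay as the last step left them, time stands still between calls to the robot, and variables do not carry over. Pictures are saved under pics/ and viewed, at most 10 in all, crops included, and the job is handed in when it is done.

Besides the shell and the picture viewer there is one more tool, called after "Emit:" as name(argument=value, ...) on one line, values as JSON. arm_command: Moves the arm, as the interface text tells. Its arguments: {"type":"object","properties":{"grip":{"type":"array","items":{"type":"number"}},"travel":{"type":"array","items":{"type":"array","items":{"type":"number"}}},"delta_rot":{"type":"array","items":{"type":"array","items":{"type":"number"}}},"squeeze":{"type":"number"}},"required":["grip","travel","delta_rot"]}

```bash
ls; mkdir -p pics
cat > h.py <<'E'
import numpy as np, cv2
from cell import manip, vision, spotter
from scipy.spatial.transform import Rotation as R
def q2R(q): return R.from_quat([q[1],q[2],q[3],q[0]]).as_matrix()
def shot(name):
    s=manip.sense(); p=vision.get_image(name)
    if name=="wrist":
        T=np.eye(4);T[:3,:3]=q2R(s["eef_rot"]);T[:3,3]=s["tool_pos"]
        C=T@np.array(p["T_tool_cam"])
    else:
        C=np.eye(4);a=np.array(p["attitude"]);C[:3,:3]=a if a.shape==(3,3) else q2R(a);C[:3,3]=p["origin"]
    return p,C
def cloud(p,C):
    K=np.array(p["intrinsics"]);d=p["depth"];v,u=np.mgrid[:480,:640]
    P=np.stack([(u-K[0,2])/K[0,0]*d,(v-K[1,2])/K[1,1]*d,d],-1)
    W=P@C[:3,:3].T+C[:3,3];W[d<=0]=np.nan;return W
def circ(xy):
    A=np.c_[2*xy,np.ones(len(xy))];s=np.linalg.lstsq(A,(xy**2).sum(1),rcond=None)[0]
    return s[:2],np.sqrt(s[2]+s[0]**2+s[1]**2)
E
python3 - <<'E'
from h import *
s=manip.sense();print(s)
names="tin narrow_ring wide_ring slim_pot wide_pot stem collar inner_lid outer_lid plate clamp_jar spoon katoris".split()
for c in ("top","scene"):
    p,C=shot(c);W=cloud(p,C);cv2.imwrite(f"pics/{c}.png",p["pixels"]);print(c,C.round(3).tolist(),np.array(p["intrinsics"]).tolist())
    for n in names:
        for r in spotter.cut_out(n,p)[:2]:
            w=W[r["pixels"]];w=w[~np.isnan(w[:,0])]
            if len(w)<5: print(n,"few");continue
            zt=np.percentile(w[:,2],95);t=w[w[:,2]>zt-.006]
            print(n,round(r["confidence"],2),(np.array(r["location"])*[640,480]).round(),len(w),"med",np.median(w,0).round(3),"ztop",zt.round(3),"topmid",((t.max(0)+t.min(0))/2).round(3),"ext",(t.max(0)-t.min(0)).round(3))
E
```

```text
pics
{'time_s': 0.0, 'joint_pos': array([-1.02746266,  0.50832505, -0.23750945,  1.50119327,  0.12570519,
        1.14892245, -0.15481445]), 'joint_vel': array([ 0.0020059 , -0.00137726,  0.00085351, -0.00089436, -0.00042024,
        0.00010672,  0.00100755]), 'tau': array([ 1.24541916e-04, -6.20596433e+01, -2.18640044e+00, -2.49655169e+01,
        1.28224050e-02,  1.16336276e-02, -1.50308250e-05]), 'tool_pos': array([0.26484674, 0.56553477, 0.24141623]), 'eef_rot': array([-1.73968703e-04,  2.17173073e-01,  9.76132672e-01, -9.12730457e-04]), 'contact_force': array([ 0.80519244,  0.28009711, -0.23589342]), 'ft_torque': array([0.04747072, 0.03473477, 0.03050306]), 'finger_force': 0.0, 'grip_width': 0.9963979185038941}
top [[-0.03, -0.996, 0.088, 0.529], [-0.999, 0.028, -0.016, 0.004], [0.013, -0.089, -0.996, 1.039], [0.0, 0.0, 0.0, 1.0]] [[552.9780283357725, 0.0, 314.4489464658243], [0.0, 552.9780283357725, 238.1072206084273], [0.0, 0.0, 1.0]]
tin 0.77 [195. 289.] 6611 med [0.528 0.208 0.003] ztop 0.077 topmid [0.528 0.198 0.078] ext [0.153 0.156 0.014]
narrow_ring 0.85 [199. 293.] 674
[... 3427 characters left out ...]
e 0.8 [355. 344.] 7400 med [ 0.773 -0.08   0.007] ztop 0.017 topmid [ 0.773 -0.08   0.016] ext [0.17  0.171 0.01 ]
plate 0.32 [213. 285.] 5886 med [ 0.524 -0.202  0.019] ztop 0.05 topmid [ 0.509 -0.191  0.066] ext [0.044 0.045 0.044]
clamp_jar 0.57 [232. 376.] 4338 med [ 0.742 -0.29   0.111] ztop 0.12 topmid [ 0.721 -0.282  0.119] ext [0.082 0.076 0.01 ]
spoon 0.78 [451. 224.] 968 med [0.691 0.255 0.012] ztop 0.016 topmid [0.702 0.247 0.015] ext [0.209 0.061 0.009]
katoris 0.9 [420. 266.] 1846 med [0.734 0.112 0.032] ztop 0.049 topmid [0.74  0.103 0.048] ext [0.09  0.091 0.009]
katoris 0.75 [381. 184.] 5141 med [0.524 0.205 0.038] ztop 0.079 topmid [0.531 0.199 0.079] ext [0.157 0.157 0.012]
```

Run:
```python
import cv2,numpy as np
a=cv2.imread("pics/top.png");b=cv2.imread("pics/scene.png")
c=cv2.resize(a[235:345,140:250],(300,300));d=cv2.resize(b[130:240,330:440],(300,300))
o=np.zeros((600,700,3),np.uint8);o[:300,:400]=cv2.resize(a,(400,300));o[300:,:400]=cv2.resize(b,(400,300));o[:300,400:]=c;o[300:,400:]=d
cv2.imwrite("pics/m1.png",o)
```

```text
(no output)
```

View pics/m1.png

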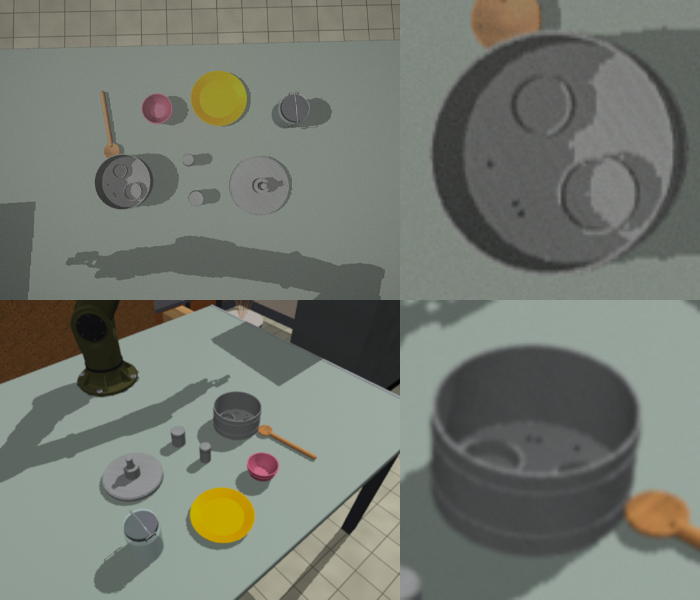

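Emit:
arm_command(grip=[1,1,1,1,1,1,1,1,1,1], travel=[[-39,-22,-11],[-39,-22,-11],[-39,-22,-11],[-39,-22,-11],[-39,-22,-11],[-39,-22,-11],[-39,-22,-11],[-39,-22,-11],[-39,-22,-11],[-39,-22,-11]], delta_rot=[[0,0,0],[0,0,0],[0,0,0],[0,0,0],[0,0,0],[0,0,0],[0,0,0],[0,0,0],[0,0,0],[0,0,0]])

```text
time_s: 2.65
tool_pos: [0.5256, 0.2002, 0.3528]
eef_rot: [0.0, 0.217, 0.976, 0.0]
contact_force: [1.2, 0.7, 0.1]
grip_width: 1.0
finger_force: 0.0
```

Run:
```python
from h import *
s=manip.sense();print(s["tool_pos"],s["eef_rot"],s["joint_pos"].round(3))
p,C=shot("wrist");print(np.array(p["T_tool_cam"]).round(3).tolist(),p["intrinsics"])
W=cloud(p,C);np.savez("w1.npz",W=W,C=C,K=np.array(p["intrinsics"]))
cv2.imwrite("pics/w1.png",p["pixels"])
p,C=shot("top");K=np.array(p["intrinsics"])
def ray(u,v,z):
    d=C[:3,:3]@np.linalg.solve(K,[u,v,1]);return (C[:3,3]+d*(z-C[2,3])/d[2]).round(4)
print(ray(192.4,273.1,.019),ray(213,306.1,.019))
```

```text
[0.52558244 0.20016547 0.3528184 ] [1.21354864e-04 2.17112714e-01 9.76146528e-01 1.04643413e-04] [-0.318  0.337 -0.133  1.468  0.045  1.339  0.68 ]
[[-0.002, -0.952, -0.306, 0.078], [1.0, -0.002, -0.001, -0.001], [0.0, -0.306, 0.952, -0.132], [0.0, 0.0, 0.0, 1.0]] [[374.36885673   0.         318.56615886]
 [  0.         374.36885673 245.12809783]
 [  0.           0.           1.        ]]
[0.5615 0.2141 0.019 ] [0.5001 0.1771 0.019 ]
```

View pics/w1.png

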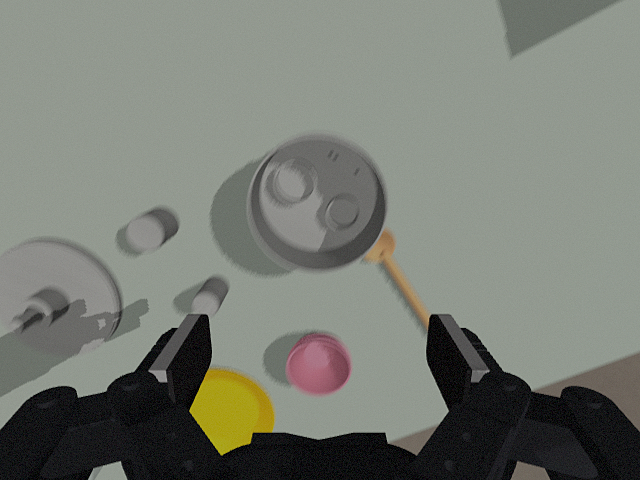

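```bash
cat >> h.py <<'E'
from scipy.optimize import minimize
def fitrings(W):
    # robust: rim circle from upper band, rings from points in 12-21 mm height
    f=W.reshape(-1,3);f=f[~np.isnan(f[:,0])]
    f=f[np.hypot(f[:,0]-.5295,f[:,1]-.1975)<.1]
    rim=f[(f[:,2]>.074)&(f[:,2]<.086)]
    c,r=circ(rim[:,:2])
    for _ in range(3):
        e=np.hypot(*(rim[:,:2]-c).T);k=abs(e-.07625)<.003;
        c=minimize(lambda q:np.abs(np.hypot(*(rim[k,:2]-q).T)-.07625).mean(),c,method="Nelder-Mead").x
    g=f[(np.hypot(f[:,0]-c[0],f[:,1]-c[1])<.066)]
    fl=np.median(g[g[:,2]<.012,2]);top=g[(g[:,2]>fl+.011)&(g[:,2]<fl+.020)]
    def cost(x):
        d=np.array([np.cos(x[2]),np.sin(x[2])]);a=abs(np.hypot(*(top[:,:2]-x[:2]-.038*d).T)-.02025);b=abs(np.hypot(*(top[:,:2]-x[:2]+.034*d).T)-.02525)
        return np.minimum(np.minimum(a,b),.006).mean()
    best=min((minimize(cost,[c[0]+dx,c[1]+dy,.543],method="Nelder-Mead",options=dict(initial_simplex=[[c[0]+dx,c[1]+dy,.543],[c[0]+dx+.004,c[1]+dy,.543],[c[0]+dx,c[1]+dy+.004,.543],[c[0]+dx,c[1]+dy,.6]])) for dx in(-.003,0,.003) for dy in(-.003,0,.003)),key=lambda m:m.fun)
    x=best.x;d=np.array([np.cos(x[2]),np.sin(x[2])])
    print("rim",c.round(4),len(rim),"z",np.median(rim[:,2]).round(4),"floor",fl.round(4),"rings",x.round(4),len(top),best.fun.round(4),"N",(x[:2]+.038*d).round(4),"Wd",(x[:2]-.034*d).round(4))
def disc(W,xy,z,r,tol=.006,rad=None):
    f=W.reshape(-1,3);f=f[~np.isnan(f[:,0])]
    t=f[(abs(f[:,2]-z)<tol)&(np.hypot(f[:,0]-xy[0],f[:,1]-xy[1])<(rad or r+.008))]
    if len(t)<10: print("few");return
    h=cv2.minEnclosingCircle((t[:,:2]*1000).astype(np.float32))
    print("disc",(np.array(h[0])/1000).round(4),"r",round(h[1],1),"mean",t.mean(0).round(4),"z95",np.percentile(t[:,2],95).round(4),len(t))
E
python3 - <<'E'
from h import *
W=np.load("w1.npz")["W"]
fitrings(W)
L=[((.587,.014),.06,.017),((.4765,-.005),.056,.022)]
for a in L: disc(W,*a)
for n in("top","scene"):
    p,C=shot(n);V=cloud(p,C);print(n);fitrings(V)
    for a in L: disc(V,*a)
    disc(V,(.508,-.192),.086,.009,.003);disc(V,(.508,-.192),.054,.022,.003)
E
```

```text
rim [0.5299 0.1982] 1376 z 0.0797 floor 0.0032 rings [0.5299 0.1981 0.5466] 557 0.0007 N [0.5624 0.2179] Wd [0.5009 0.1804]
disc [0.5867 0.0139] r 17.7 mean [0.586  0.0157 0.0597] z95 0.0614 561
disc [ 0.476  -0.0046] r 22.3 mean [ 0.4758 -0.003   0.0558] z95 0.0574 1092
top
rim [0.5287 0.1973] 394 z 0.079 floor 0.0024 rings [0.529  0.1971 0.5516] 247 0.0007 N [0.5613 0.217 ] Wd [0.5    0.1793]
disc [0.5861 0.014 ] r 17.0 mean [0.586  0.0138 0.0594] z95 0.0623 284
disc [ 0.4752 -0.0053] r 21.9 mean [ 0.4754 -0.0053  0.0554] z95 0.058 486
disc [ 0.5056 -0.1927] r 8.9 mean [ 0.5058 -0.1927  0.0855] z95 0.0878 75
disc [ 0.5058 -0.1929] r 22.3 mean [ 0.506  -0.1919  0.0536] z95 0.056 299
scene
rim [0.5314 0.1988] 594 z 0.079 floor 0.0043 rings [0.5312 0.1991 0.559 ] 101 0.0013 N [0.5634 0.2192] Wd [0.5024 0.1811]
disc [0.5895 0.0146] r 18.5 mean [0.5903 0.0138 0.0602] z95 0.0629 231
disc [ 0.4781 -0.0048] r 22.7 mean [ 0.4801 -0.0055  0.0564] z95 0.0589 321
disc [ 0.5091 -0.1905] r 9.7 mean [ 0.5094 -0.1916  0.0864] z95 0.0881 66
disc [ 0.5083 -0.192 ] r 23.7 mean [ 0.5128 -0.1929  0.0547] z95 0.0566 264
```

Emit:
arm_command(grip=[1,1,1,1,1,1,1,1,1,1], travel=[[0,0,20],[0,0,20],[0,0,20],[0,0,20],[0,0,20],[0,0,20],[11,-48,8],[11,-48,8],[11,-48,8],[11,-48,8]], delta_rot=[[0,0,-0.164],[0,0,-0.164],[0,0,-0.164],[0,0,-0.164],[0,0,-0.164],[0,0,-0.164],[0,0,0],[0,0,0],[0,0,0],[0,0,0]])

```text
time_s: 4.1
tool_pos: [0.587, 0.0152, 0.2]
eef_rot: [0.0, -0.271, 0.963, 0.001]
contact_force: [0.6, -0.3, 0.2]
grip_width: 1.0
finger_force: 0.0
```

```bash
cat >> h.py <<'E'
def info(target=None,z=None):
    s=manip.sense();Rm=q2R(s["eef_rot"]);t=s["tool_pos"]
    print("tcp",t.round(4),"x",Rm[:,0].round(3),"yang",np.degrees(np.arctan2(Rm[1,1],Rm[0,1])).round(2),"z",Rm[:,2].round(4),"j",s["joint_pos"].round(2),"F",s["contact_force"].round(1),"g",round(s["grip_width"],3))
    if target is not None: print("tool delta mm",(Rm.T@(np.r_[target,z]-t)*1000).round(1))
E
python3 - <<'E'
from h import *
info((.587,.014),.2)
p,C=shot("wrist");V=cloud(p,C)
disc(V,(.587,.014),.06,.017,.003);disc(V,(.476,-.005),.056,.022,.003);fitrings(V) if 0 else None
cv2.imwrite("pics/w2.png",p["pixels"])
E
```

```text
tcp [0.587  0.0152 0.2   ] x [-0.853 -0.522 -0.   ] yang 121.46 z [-1.e-04  1.e-03 -1.e+00] j [ 0.13  0.49 -0.31  1.67  0.17  1.01  1.89] F [ 0.6 -0.3  0.2] g 1.0
tool delta mm [ 0.6 -1.  -0. ]
disc [0.5875 0.0146] r 17.1 mean [0.587  0.0141 0.06  ] z95 0.0611 1514
disc [ 0.4767 -0.0045] r 22.1 mean [ 0.4766 -0.0049  0.056 ] z95 0.0573 3507
```

Emit:
arm_command(grip=[1,1,1,1,1,1,0,0,0,0], travel=[[0,-1,40],[0,0,40],[0,0,40],[0,0,30],[0,0,18],[0,0,0],[0,0,0],[0,0,0],[0,0,0],[0,0,0]], delta_rot=[[0,0,0],[0,0,0],[0,0,0],[0,0,0],[0,0,0],[0,0,0],[0,0,0],[0,0,0],[0,0,0],[0,0,0]], squeeze=40)

```text
time_s: 5.4
tool_pos: [0.588, 0.0138, 0.0333]
eef_rot: [0.001, -0.27, 0.963, -0.0]
contact_force: [-0.8, 0.3, 6.7]
grip_width: 0.385
finger_force: 39.4
```

Emit:
arm_command(grip=[0,0,0,0,0,0,0,0], travel=[[0,0,0],[0,0,0],[0,0,0],[0,0,-10],[0,0,-30],[0,0,-40],[0,0,-40],[0,0,0]], delta_rot=[[0,0,0],[0,0,0],[0,0,0],[0,0,0],[0,0,0],[0,0,0],[0,0,0],[0,0,0]])

```text
time_s: 6.4
tool_pos: [0.5894, 0.0138, 0.156]
eef_rot: [0.003, -0.27, 0.963, -0.001]
contact_force: [0.9, 0.2, -1.6]
grip_width: 0.383
finger_force: 40.0
```

Run:
```python
from h import *
info((.5624,.2176),.2)
p,C=shot("wrist");V=cloud(p,C)
s=manip.sense()
disc(V,s["tool_pos"][:2],.178,.017,.012)
```

```text
tcp [0.5894 0.0138 0.156 ] x [-0.855 -0.519 -0.006] yang 121.27 z [ 6.4e-03  3.0e-04 -1.0e+00] j [ 0.13  0.54 -0.3   1.72  0.19  0.91  1.86] F [ 0.9  0.2 -1.6] g 0.383
tool delta mm [-83.  188.  -44.1]
disc [0.5862 0.0126] r 24.4 mean [0.5853 0.011  0.1806] z95 0.184 11155
```

Emit:
arm_command(grip=[0,0,0,0,0,0,0,0], travel=[[-14,19,-44],[-28,38,0],[-28,38,0],[-28,38,0],[-28,38,0],[-16,17,0],[0,0,0],[0,0,0]], delta_rot=[[0,0,0],[0,0,0],[0,0,0],[0,0,0],[0,0,0],[0,0,0],[0,0,0],[0,0,0]])

```text
time_s: 7.45
tool_pos: [0.611, 0.2464, 0.1951]
eef_rot: [-0.001, -0.269, 0.963, -0.001]
contact_force: [0.3, -1.5, -1.6]
grip_width: 0.379
finger_force: 40.2
```

Run:
```python
from h import *
info((.5624,.2179),.2)
p,C=shot("wrist");V=cloud(p,C);cv2.imwrite("pics/w3.png",p["pixels"])
fitrings(V)
```

```text
tcp [0.611  0.2464 0.1951] x [-0.855 -0.519  0.003] yang 121.24 z [-0.0018 -0.0021 -1.    ] j [-0.24  0.6  -0.31  1.47  0.2   1.1   1.53] F [ 0.3 -1.5 -1.6] g 0.379
tool delta mm [56.3  0.8 -4.8]
rim [0.5301 0.1982] 3960 z 0.0795 floor 0.0031 rings [0.5306 0.1985 0.5477] 1519 0.0007 N [0.563  0.2183] Wd [0.5016 0.1808]
```

View pics/w3.png

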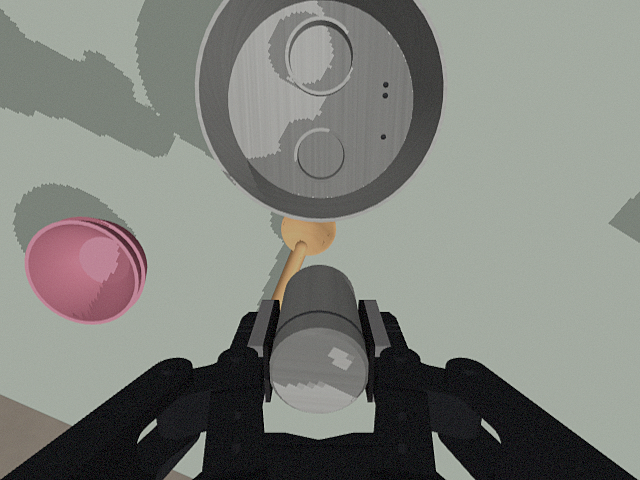

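```bash
cat >> h.py <<'E'
def held(p,r,ztop):
    W=cloud(p,np.array(p["T_tool_cam"])).reshape(-1,3)
    W=W[~np.isnan(W[:,0])]
    k=(abs(W[:,1])<r+.001)&(abs(W[:,0])<.05)
    t=W[k&(abs(W[:,2]-ztop)<.005)&(abs(W[:,0])<r+.004)]
    n=np.linalg.svd(t-t.mean(0))[2][2]
    h=cv2.minEnclosingCircle((t[:,:2]*1000).astype(np.float32))
    print("top",np.array(h[0]).round(1),round(h[1],1),"z",t[:,2].mean().round(4),"normal",n.round(3),len(t))
    for z in np.arange(ztop+.008,ztop+.06,.008):
        m=W[k&(abs(W[:,2]-z)<.004)&(W[:,0]>0)&(W[:,0]<r+.012)&(abs(W[:,1])<r*.8)]
        if len(m)>20:
            cx=np.median(m[:,0]-np.sqrt(np.maximum(r*r-m[:,1]**2,0)));print("z",z.round(3),"front",cx.round(4),len(m))
E
python3 - <<'E'
from h import *
p,C=shot("wrist");held(p,.017,-.027)
E
```

```text
top [0.6 0.1] 21.2 z -0.0265 normal [ 0.036 -0.012 -0.999] 8057
z -0.019 front -0.0001 933
z -0.011 front -0.0001 693
z -0.003 front -0.0001 630
z 0.005 front -0.0001 528
z 0.013 front -0.0001 469
z 0.021 front -0.0001 403
z 0.029 front -0.0001 302
```

Emit:
arm_command(grip=[0,0,0,0,0,0], travel=[[28,0,0],[28,1,0],[0,0,35],[0,0,30],[0,0,0],[0,0,0]], delta_rot=[[0,0,0],[0,0,0],[0,0,0],[0,0,0],[0,0,0],[0,0,0]])

```text
time_s: 8.3
tool_pos: [0.5636, 0.2195, 0.1324]
eef_rot: [0.001, -0.269, 0.963, 0.0]
contact_force: [0.2, -0.6, -1.1]
grip_width: 0.384
finger_force: 40.2
```

Run:
```python
from h import *
info((.5628,.2181),.0365)
```

```text
tcp [0.5636 0.2195 0.1324] x [-0.855 -0.519 -0.001] yang 121.24 z [ 1.2e-03  3.0e-04 -1.0e+00] j [-0.22  0.59 -0.3   1.7   0.21  0.88  1.5 ] F [ 0.2 -0.6 -1.1] g 0.384
tool delta mm [ 1.5 -0.7 95.9]
```

Emit:
arm_command(grip=[0,0,0,0,0], travel=[[1.5,-0.7,20],[0,0,30],[0,0,22],[0,0,0],[0,0,0]], delta_rot=[[0,0,0],[0,0,0],[0,0,0],[0,0,0],[0,0,0]])

```text
time_s: 8.93
tool_pos: [0.563, 0.2189, 0.0609]
eef_rot: [0.001, -0.27, 0.963, 0.0]
contact_force: [0.7, -0.4, -1.1]
grip_width: 0.388
finger_force: 40.2
```

Run:
```python
from h import *
info((.5628,.2181),.0365)
```

```text
tcp [0.563  0.2189 0.0609] x [-0.855 -0.519 -0.002] yang 121.28 z [ 2.3e-03  9.0e-04 -1.0e+00] j [-0.24  0.67 -0.27  1.77  0.25  0.73  1.47] F [ 0.7 -0.4 -1.1] g 0.388
tool delta mm [ 0.7 -0.6 24.4]
```

Emit:
arm_command(grip=[0,0,0,0,0], travel=[[0.6,-0.5,7],[0,0,7],[0,0,6],[0,0,4],[0,0,0]], delta_rot=[[0,0,0],[0,0,0],[0,0,0],[0,0,0],[0,0,0]])

```text
time_s: 9.55
tool_pos: [0.5616, 0.2177, 0.0363]
eef_rot: [0.0, -0.27, 0.963, -0.0]
contact_force: [-3.8, -1.7, 10.6]
grip_width: 0.391
finger_force: 41.2
```

Run:
```python
from h import *
info((.5628,.2181),.0365)
```

```text
tcp [0.5616 0.2177 0.0363] x [-0.854 -0.519  0.   ] yang 121.3 z [ 2.e-04 -4.e-04 -1.e+00] j [-0.25  0.7  -0.26  1.79  0.27  0.68  1.46] F [-3.8 -1.7 10.6] g 0.391
tool delta mm [-1.3 -0.3 -0.2]
```

Emit:
arm_command(grip=[0.6,0.6,0.6,0.6,0.6,0.6,0.6,0.6,0.6], travel=[[0,0,0],[0,0,0],[0,0,0],[0,0,-20],[0,0,-30],[0,0,-40],[0,0,-40],[0,0,-35],[0,0,0]], delta_rot=[[0,0,0],[0,0,0],[0,0,0],[0,0,0],[0,0,0],[0,0,0],[0,0,0],[0,0,0],[0,0,0]])

```text
time_s: 10.68
tool_pos: [0.5632, 0.2185, 0.2032]
eef_rot: [0.003, -0.27, 0.963, 0.0]
contact_force: [0.5, 0.2, 0.0]
grip_width: 0.6
finger_force: 0.0
```

Run:
```python
from h import *
info((.4767,-.0047),.2)
p,C=shot("wrist");V=cloud(p,C)
disc(V,(.5625,.218),.063,.017,.003)
fitrings(V)
```

```text
tcp [0.5632 0.2185 0.2032] x [-0.855 -0.519 -0.006] yang 121.28 z [ 0.0053  0.0022 -1.    ] j [-0.21  0.51 -0.32  1.62  0.18  1.03  1.53] F [0.5 0.2 0. ] g 0.6
tool delta mm [ 189.9 -145.8    2.2]
disc [0.5618 0.2172] r 17.1 mean [0.5612 0.2168 0.0629] z95 0.0641 1532
rim [0.5303 0.1982] 4305 z 0.0796 floor 0.0031 rings [0.5305 0.1984 0.5467] 1095 0.0008 N [0.563  0.2181] Wd [0.5015 0.1807]
```

Emit:
arm_command(grip=[1,1,1,1,1,1,1], travel=[[19,-15,0],[38,-29,0],[38,-29,0],[38,-29,0],[38,-29,0],[19,-15,2],[0,0,0]], delta_rot=[[0,0,0],[0,0,0],[0,0,0],[0,0,0],[0,0,0],[0,0,0],[0,0,0]])

```text
time_s: 11.6
tool_pos: [0.4738, -0.0079, 0.1971]
eef_rot: [-0.001, -0.268, 0.963, -0.0]
contact_force: [-0.1, 0.7, -0.6]
grip_width: 1.001
finger_force: 0.0
```

Run:
```python
from h import *
info((.4767,-.0047),.031)
p,C=shot("wrist");V=cloud(p,C)
disc(V,(.476,-.005),.056,.022,.003)
```

```text
tcp [ 0.4738 -0.0079  0.1971] x [-0.856 -0.516  0.003] yang 121.08 z [-2.8e-03 -8.0e-04 -1.0e+00] j [ 0.2   0.33 -0.31  1.95  0.13  0.88  1.93] F [-0.1  0.7 -0.6] g 1.001
tool delta mm [ -4.5   1.1 166.1]
disc [ 0.4767 -0.0047] r 22.2 mean [ 0.476  -0.0052  0.056 ] z95 0.0572 2492
```

Emit:
arm_command(grip=[1,1,1,1,1,1,0,0,0,0], travel=[[-3.5,1,40],[0,0,40],[0,0,40],[0,0,30],[0,0,16],[0,0,0],[0,0,0],[0,0,0],[0,0,0],[0,0,0]], delta_rot=[[0,0,0],[0,0,0],[0,0,0],[0,0,0],[0,0,0],[0,0,0],[0,0,0],[0,0,0],[0,0,0],[0,0,0]])

```text
time_s: 12.9
tool_pos: [0.4782, -0.0029, 0.0332]
eef_rot: [0.001, -0.27, 0.963, -0.0]
contact_force: [-0.3, 0.9, 5.0]
grip_width: 0.503
finger_force: 40.4
```

Emit:
arm_command(grip=[0,0,0,0,0,0,0], travel=[[0,0,0],[0,0,-10],[0,0,-30],[0,0,-40],[0,0,-45],[0,0,-45],[0,0,0]], delta_rot=[[0,0,0],[0,0,0],[0,0,0],[0,0,0],[0,0,0],[0,0,0],[0,0,0]])

```text
time_s: 13.78
tool_pos: [0.4794, -0.0029, 0.2061]
eef_rot: [0.003, -0.27, 0.963, -0.001]
contact_force: [0.6, -0.7, -1.6]
grip_width: 0.503
finger_force: 40.9
```

Run:
```python
from h import *
info((.5014,.1807),.2)
p,C=shot("wrist");held(p,.022,-.024)
```

```text
tcp [ 0.4794 -0.0029  0.2061] x [-0.855 -0.519 -0.006] yang 121.27 z [ 7.2e-03 -3.0e-04 -1.0e+00] j [ 0.2   0.32 -0.33  1.93  0.13  0.9   1.92] F [ 0.6 -0.7 -1.6] g 0.503
tool delta mm [-114.1  145.5    6.2]
top [0.6 0. ] 25.6 z -0.0229 normal [ 0.02  -0.013 -1.   ] 12398
z -0.016 front 0.0022 986
z -0.008 front 0.0023 812
z 0.0 front 0.0022 678
z 0.008 front 0.0022 607
z 0.016 front 0.0022 502
z 0.024 front 0.0022 450
z 0.032 front 0.0022 187
```

Emit:
arm_command(grip=[0,0,0,0,0,0,0], travel=[[-16,20,0],[-32,40,5],[-32,40,15],[-26,33,20],[-10,12,20],[0,0,10],[0,0,0]], delta_rot=[[0,0,0],[0,0,0],[0,0,0],[0,0,0],[0,0,0],[0,0,0],[0,0,0]])

```text
time_s: 14.7
tool_pos: [0.5006, 0.1795, 0.1312]
eef_rot: [-0.002, -0.269, 0.963, -0.001]
contact_force: [-0.2, -0.0, -0.4]
grip_width: 0.5
finger_force: 40.9
```

Run:
```python
from h import *
info((.5032,.1817),.037)
p,C=shot("wrist");V=cloud(p,C);held(p,.022,-.024);disc(V,(.562,.2175),.063,.017,.003)
```

```text
tcp [0.5006 0.1795 0.1312] x [-0.855 -0.519  0.003] yang 121.24 z [-0.0028 -0.0018 -1.    ] j [-0.17  0.5  -0.33  1.89  0.22  0.79  1.5 ] F [-0.2 -0.  -0.4] g 0.5
tool delta mm [-3.6  0.6 94.1]
top [ 0.8 -0.1] 25.5 z -0.0229 normal [ 0.019 -0.014 -1.   ] 12391
z -0.016 front 0.0022 987
z -0.008 front 0.0023 816
z 0.0 front 0.0022 680
z 0.008 front 0.0022 594
z 0.016 front 0.0022 517
z 0.024 front 0.0022 435
z 0.032 front 0.0022 189
few
```

Emit:
arm_command(grip=[0,0,0,0,0], travel=[[-2.5,0,20],[0,0,30],[0,0,20],[0,0,0],[0,0,0]], delta_rot=[[0,0,0],[0,0,0],[0,0,0],[0,0,0],[0,0,0]])

```text
time_s: 15.38
tool_pos: [0.5044, 0.182, 0.0634]
eef_rot: [0.001, -0.269, 0.963, -0.0]
contact_force: [0.3, -0.1, -0.7]
grip_width: 0.502
finger_force: 40.9
```

Run:
```python
from h import *
info((.5033,.1818),.037)
```

```text
tcp [0.5044 0.182  0.0634] x [-0.855 -0.519 -0.001] yang 121.24 z [ 1.5e-03  3.0e-04 -1.0e+00] j [-0.2   0.59 -0.29  1.95  0.28  0.63  1.45] F [ 0.3 -0.1 -0.7] g 0.502
tool delta mm [ 1.1  0.4 26.4]
```

Emit:
arm_command(grip=[0,0,0,0,0], travel=[[1,0.4,7],[0,0,7],[0,0,7],[0,0,5],[0,0,0]], delta_rot=[[0,0,0],[0,0,0],[0,0,0],[0,0,0],[0,0,0]])

```text
time_s: 16.0
tool_pos: [0.5024, 0.1823, 0.0363]
eef_rot: [-0.0, -0.27, 0.963, -0.0]
contact_force: [-2.3, -0.2, 3.2]
grip_width: 0.501
finger_force: 41.2
```

Run:
```python
from h import *
info((.5033,.1818),.037)
```

```text
tcp [0.5024 0.1823 0.0363] x [-0.854 -0.52   0.   ] yang 121.31 z [-2.e-04 -3.e-04 -1.e+00] j [-0.22  0.63 -0.27  1.98  0.3   0.57  1.43] F [-2.3 -0.2  3.2] g 0.501
tool delta mm [-0.5 -0.9 -0.7]
```

Emit:
arm_command(grip=[0.66,0.66,0.66,0.66,0.66,0.66,0.66,0.66,0.66], travel=[[0,0,0],[0,0,0],[0,0,0],[0,0,-20],[0,0,-30],[0,0,-40],[0,0,-50],[0,0,-50],[0,0,0]], delta_rot=[[0,0,0],[0,0,0],[0,0,0],[0,0,0],[0,0,0],[0,0,0],[0,0,0],[0,0,0],[0,0,0]])

```text
time_s: 17.12
tool_pos: [0.5044, 0.1832, 0.2302]
eef_rot: [0.004, -0.27, 0.963, 0.0]
contact_force: [0.4, -0.5, -0.9]
grip_width: 0.664
finger_force: 0.0
```

Run:
```python
from h import *
info((.507,-.1920),.2)
p,C=shot("wrist");V=cloud(p,C);cv2.imwrite("pics/w4.png",p["pixels"])
disc(V,(.5625,.218),.063,.017,.003)
disc(V,(.5015,.1805),.059,.022,.003)
```

```text
tcp [0.5044 0.1832 0.2302] x [-0.855 -0.519 -0.007] yang 121.28 z [ 0.0072  0.0026 -1.    ] j [-0.14  0.39 -0.37  1.76  0.16  1.02  1.55] F [ 0.4 -0.5 -0.9] g 0.664
tool delta mm [ 192.8 -322.    29.2]
disc [0.562  0.2168] r 17.2 mean [0.5611 0.2164 0.063 ] z95 0.0642 1067
disc [0.5009 0.1805] r 22.1 mean [0.5002 0.18   0.059 ] z95 0.0602 2141
```

View pics/w4.png

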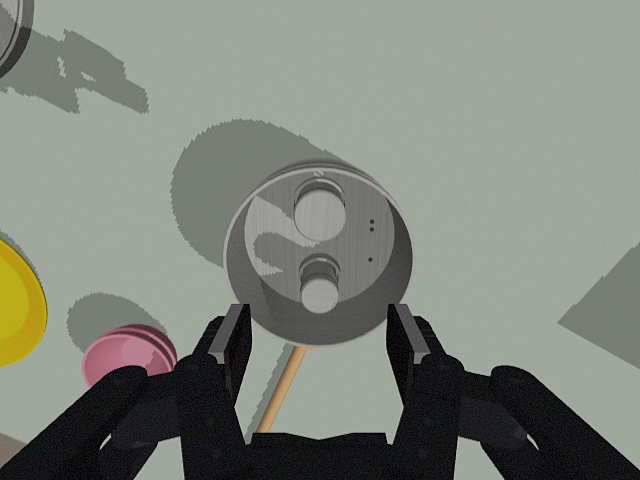

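Emit:
arm_command(grip=[0.6,0.6,0.6,0.6,0.6,0.6,0.6,0.6,0.6,0.6], travel=[[14,-23,0],[27,-46,0],[27,-46,0],[27,-46,0],[27,-46,0],[27,-46,5],[27,-46,15],[15,-23,9],[0,0,0],[0,0,0]], delta_rot=[[0,0,0],[0,0,0],[0,0,0],[0,0,0],[0,0,0],[0,0,0],[0,0,0],[0,0,0],[0,0,0],[0,0,0]])

```text
time_s: 18.42
tool_pos: [0.5063, -0.191, 0.1964]
eef_rot: [-0.001, -0.27, 0.963, 0.001]
contact_force: [0.1, -0.4, -0.3]
grip_width: 0.599
finger_force: 0.0
```

Run:
```python
from h import *
p,C=shot("wrist");V=cloud(p,C);cv2.imwrite("pics/w5.png",p["pixels"])
disc(V,(.507,-.192),.086,.009,.003)
disc(V,(.507,-.192),.054,.022,.003)
f=V.reshape(-1,3);f=f[~np.isnan(f[:,0])];f=f[(abs(f[:,2]-.018)<.004)&(np.hypot(f[:,0]-.507,f[:,1]+.192)<.1)]
print("plate z",f[:,2].mean(),len(f));disc(V,(.507,-.192),.018,.0875,.004)
info((.507,-.1920),.069)
```

```text
disc [ 0.5071 -0.1925] r 8.9 mean [ 0.5067 -0.1928  0.0859] z95 0.0871 503
disc [ 0.5075 -0.1925] r 22.3 mean [ 0.5047 -0.194   0.0541] z95 0.0552 1640
plate z 0.01799677937871125 29030
disc [ 0.5078 -0.1925] r 88.0 mean [ 0.5015 -0.196   0.018 ] z95 0.0192 29030
tcp [ 0.5066 -0.1907  0.1968] x [-0.854 -0.521  0.   ] yang 121.39 z [-7.0e-04  1.1e-03 -1.0e+00] j [ 0.5   0.43 -0.28  1.79  0.14  0.95  2.29] F [ 0.3 -0.8  0. ] g 0.596
tool delta mm [  0.4  -1.5 127.8]
```

Emit:
arm_command(grip=[0.6,0.6,0.6,0.6,0.6,0.6,0.6], travel=[[0.3,-1.9,30],[0,0,40],[0,0,30],[0,0,20],[0,0,7],[0,0,0],[0,0,0]], delta_rot=[[0,0,0],[0,0,0],[0,0,0],[0,0,0],[0,0,0],[0,0,0],[0,0,0]])

```text
time_s: 19.35
tool_pos: [0.508, -0.1938, 0.0712]
eef_rot: [0.001, -0.27, 0.963, -0.0]
contact_force: [0.1, -0.3, 0.4]
grip_width: 0.6
finger_force: 0.0
```

Run:
```python
from h import *
info((.5073,-.1925),.069)
```

```text
tcp [ 0.508  -0.1938  0.0712] x [-0.854 -0.52  -0.001] yang 121.32 z [ 1.5e-03 -5.0e-04 -1.0e+00] j [ 0.47  0.59 -0.23  1.93  0.21  0.65  2.23] F [ 0.1 -0.3  0.4] g 0.6
tool delta mm [-0.1  1.5  2.2]
```

Emit:
arm_command(grip=[0.6,0.6,0,0,0,0,0,0,0,0], travel=[[0,1.4,1.5],[0,0,0],[0,0,0],[0,0,0],[0,0,0],[0,0,0],[0,0,0],[0,0,0],[0,0,-8],[0,0,-12]], delta_rot=[[0,0,0],[0,0,0],[0,0,0],[0,0,0],[0,0,0],[0,0,0],[0,0,0],[0,0,0],[0,0,0],[0,0,0]], squeeze=90)

```text
time_s: 20.6
tool_pos: [0.506, -0.1926, 0.0888]
eef_rot: [-0.001, -0.27, 0.963, 0.0]
contact_force: [-0.7, -0.5, -3.8]
grip_width: 0.183
finger_force: 87.8
```

Emit:
arm_command(grip=[0,0,0,0,0,0], travel=[[0,0,-25],[0,0,-35],[0,0,-35],[0,0,-25],[0,0,0],[0,0,0]], delta_rot=[[0,0,0],[0,0,0],[0,0,0],[0,0,0],[0,0,0],[0,0,0]])

```text
time_s: 21.35
tool_pos: [0.5059, -0.1926, 0.2079]
eef_rot: [-0.001, -0.27, 0.963, 0.0]
contact_force: [0.6, 0.9, -5.2]
grip_width: 0.185
finger_force: 88.0
```

```bash
cat >> h.py <<'E'
def lid(p,C):
    # outer-lid plate in tool coordinates: plane, rim centre
    W=cloud(p,np.array(p["T_tool_cam"])).reshape(-1,3);W=W[~np.isnan(W[:,0])]
    t=W[(W[:,2]>.035)&(W[:,2]<.065)&(np.hypot(W[:,0],W[:,1])<.1)&(np.hypot(W[:,0],W[:,1])>.03)]
    z=np.median(t[:,2]);t=t[abs(t[:,2]-z)<.006]
    A=np.c_[t[:,:2],np.ones(len(t))];s=np.linalg.lstsq(A,t[:,2],rcond=None)[0]
    e=t[t[:,0]>.02];ang=np.arctan2(e[:,1],e[:,0]);b=np.digitize(ang,np.linspace(-1.1,1.1,45));m=np.array([e[b==i][np.hypot(*e[b==i][:,:2].T).argmax(),:2] for i in range(1,45) if (b==i).sum()>5])
    c,r=circ(m);c0=minimize(lambda q:np.abs(np.hypot(*(m-q).T)-.0875).mean(),[0,0],method="Nelder-Mead").x
    print("plate in tool: z",s[2].round(4),"slopes",s[:2].round(4),"edge centre",c.round(4),r.round(4),"fixed r",c0.round(4))
    k=t[np.hypot(*t[:,:2].T)>.0]
    n=C[:3,:3][:,:]@np.array([-s[0],-s[1],1]);n=T=None
    o=W[(W[:,2]<-.008)&(W[:,2]>-.028)&(np.hypot(W[:,0],W[:,1])<.012)]
    if len(o)>20: print("stem top",cv2.minEnclosingCircle((o[:,:2]*1000).astype(np.float32)),o[:,2].min().round(4),len(o))
E
python3 - <<'E'
from h import *
info((.5302,.1983),.22)
p,C=shot("wrist");lid(p,C);cv2.imwrite("pics/w6.png",p["pixels"])
E
```

```text
tcp [ 0.5059 -0.1926  0.2079] x [-0.855 -0.519  0.001] yang 121.29 z [-1.5e-03  4.0e-04 -1.0e+00] j [ 0.51  0.41 -0.28  1.77  0.13  0.98  2.29] F [ 0.6  0.9 -5.2] g 0.185
tool delta mm [-223.8  321.4  -12. ]
plate in tool: z 0.0512 slopes [ 0.0012 -0.0001] edge centre [-0.0002 -0.0001] 0.0874 fixed r [-0.0004 -0.    ]
stem top ((-0.005149351432919502, -0.009234974160790443), 11.97864818572998) -0.028 2662
```

View pics/w6.png

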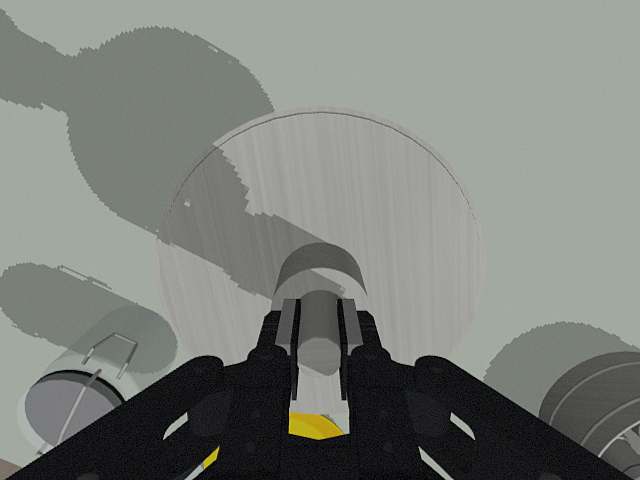

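Emit:
arm_command(grip=[0,0,0,0,0,0,0,0,0,0], travel=[[-12,17,0],[-24,34,0],[-30,43,0],[-32,46,0],[-32,46,0],[-32,46,0],[-28,40,0],[-22,32,0],[-11,15,0],[0,0,0]], delta_rot=[[0,0,0],[0,0,0],[0,0,0],[0,0,0],[0,0,0],[0,0,0],[0,0,0],[0,0,0],[0,0,0],[0,0,0]])

```text
time_s: 22.65
tool_pos: [0.5309, 0.1965, 0.2077]
eef_rot: [-0.001, -0.271, 0.963, 0.0]
contact_force: [0.1, -1.1, -4.2]
grip_width: 0.183
finger_force: 88.3
```

Emit:
arm_command(grip=[0,0], travel=[[0,0,0],[0,0,0]], delta_rot=[[0,0,0],[0,0,0]])

```text
time_s: 22.9
tool_pos: [0.5317, 0.1937, 0.2086]
eef_rot: [-0.0, -0.268, 0.963, -0.001]
contact_force: [0.4, -0.7, -5.0]
grip_width: 0.185
finger_force: 88.3
```

Run:
```python
from h import *
info((.5300,.1981),.137)
p,C=shot("wrist");lid(p,C)
```

```text
tcp [0.5317 0.1937 0.2086] x [-0.856 -0.517  0.001] yang 121.15 z [-3.0e-04 -1.1e-03 -1.0e+00] j [-0.16  0.45 -0.34  1.71  0.18  1.01  1.54] F [ 0.4 -0.7 -5. ] g 0.185
tool delta mm [-0.9  4.7 71.6]
plate in tool: z 0.0512 slopes [ 0.001  -0.0003] edge centre [-0.0001 -0.0003] 0.0875 fixed r [-0.0002 -0.0003]
stem top ((0.00934185367077589, 0.022158034145832062), 11.958842277526855) -0.028 2653
```

Emit:
arm_command(grip=[0,0,0,0,0,0], travel=[[-0.5,3.5,15],[0,0,20],[0,0,12],[0,0,0],[0,0,0],[0,0,0]], delta_rot=[[0,0,0],[0,0,0],[0,0,0],[0,0,0],[0,0,0],[0,0,0]])

```text
time_s: 23.7
tool_pos: [0.5305, 0.1992, 0.1624]
eef_rot: [0.001, -0.27, 0.963, 0.0]
contact_force: [0.1, -0.6, -3.1]
grip_width: 0.18
finger_force: 88.1
```

Run:
```python
from h import *
info((.5300,.1981),.137)
```

```text
tcp [0.5305 0.1992 0.1624] x [-0.855 -0.519 -0.001] yang 121.29 z [ 1.2e-03  4.0e-04 -1.0e+00] j [-0.18  0.5  -0.33  1.77  0.2   0.9   1.51] F [ 0.1 -0.6 -3.1] g 0.18
tool delta mm [ 1.  -0.7 25.4]
```

Emit:
arm_command(grip=[0,0,0,0,0,0], travel=[[0.7,-0.7,6],[0,0,6],[0,0,5],[0,0,4],[0,0,3],[0,0,0]], delta_rot=[[0,0,0],[0,0,0],[0,0,0],[0,0,0],[0,0,0],[0,0,0]])

```text
time_s: 24.45
tool_pos: [0.5298, 0.198, 0.1376]
eef_rot: [-0.0, -0.27, 0.963, -0.0]
contact_force: [-0.2, 0.6, -3.9]
grip_width: 0.183
finger_force: 88.4
```

Run:
```python
from h import *
info((.5300,.1981),.137)
```

```text
tcp [0.5298 0.198  0.1376] x [-0.854 -0.519  0.   ] yang 121.3 z [-3.e-04 -1.e-04 -1.e+00] j [-0.19  0.53 -0.32  1.8   0.22  0.84  1.5 ] F [-0.2  0.6 -3.9] g 0.183
tool delta mm [-0.2 -0.   0.6]
```

Emit:
arm_command(grip=[0,0,0], travel=[[0,0,1.5],[0,0,0.5],[0,0,0]], delta_rot=[[0,0,0],[0,0,0],[0,0,0]])

```text
time_s: 24.82
tool_pos: [0.53, 0.1981, 0.1371]
eef_rot: [0.001, -0.27, 0.963, -0.0]
contact_force: [-3.3, -1.4, 6.0]
grip_width: 0.184
finger_force: 89.6
```

Emit:
arm_command(grip=[0.6,0.6,0.6,0.6,0.6,0.6,0.6,0.6], travel=[[0,0,0],[0,0,0],[0,0,0],[0,0,-15],[0,0,-35],[0,0,-40],[0,0,0],[0,0,0]], delta_rot=[[0,0,0],[0,0,0],[0,0,0],[0,0,0],[0,0,0],[0,0,0],[0,0,0],[0,0,0]])

```text
time_s: 25.82
tool_pos: [0.5297, 0.1978, 0.2261]
eef_rot: [0.0, -0.27, 0.963, -0.0]
contact_force: [0.3, -0.4, -0.4]
grip_width: 0.603
finger_force: 0.0
```

Run:
```python
from h import *
info((.5300,.1981),.105)
p,C=shot("wrist");V=cloud(p,C);cv2.imwrite("pics/w7.png",p["pixels"])
disc(V,(.53,.198),.154,.009,.004)
disc(V,(.53,.198),.122,.022,.004)
f=V.reshape(-1,3);f=f[~np.isnan(f[:,0])];rr=np.hypot(f[:,0]-.53,f[:,1]-.198);f=f[(abs(f[:,2]-.086)<.006)&(rr<.085)&(rr>.03)]
print("plane",np.linalg.lstsq(np.c_[f[:,:2]-[.53,.198],np.ones(len(f))],f[:,2],rcond=None)[0].round(4),len(f))
disc(V,(.53,.198),.086,.0875,.005)
```

```text
tcp [0.5297 0.1978 0.2261] x [-0.855 -0.519 -0.   ] yang 121.29 z [ 4.e-04 -1.e-04 -1.e+00] j [-0.17  0.44 -0.35  1.69  0.17  1.05  1.55] F [ 0.3 -0.4 -0.4] g 0.603
tool delta mm [-3.000e-01  1.000e-01  1.211e+02]
disc [0.5309 0.1977] r 9.0 mean [0.5302 0.1972 0.1538] z95 0.155 689
disc [0.5302 0.1977] r 22.2 mean [0.5263 0.1956 0.122 ] z95 0.1232 2070
plane [0.0002 0.0002 0.0861] 32703
disc [0.5306 0.198 ] r 87.8 mean [0.523  0.1933 0.086 ] z95 0.0872 36141
```

View pics/w7.png

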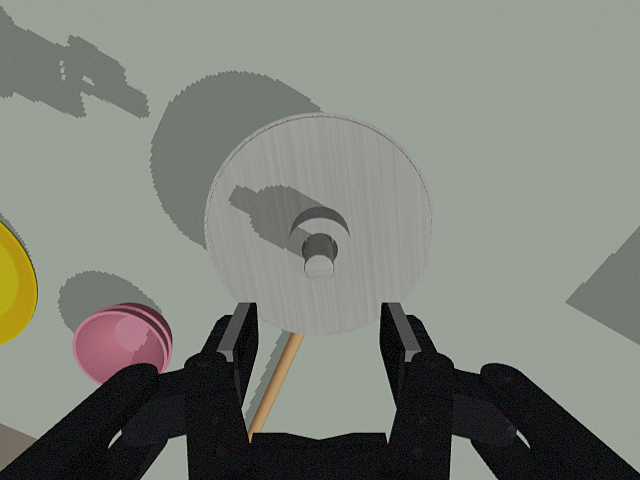

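Emit:
arm_command(grip=[0.8,0.8,0.8,0.8,0.8,0.8,0.8], travel=[[-0.5,0,25],[0,0,35],[0,0,30],[0,0,20],[0,0,10],[0,0,0],[0,0,0]], delta_rot=[[0,0,0],[0,0,0],[0,0,0],[0,0,0],[0,0,0],[0,0,0],[0,0,0]])

```text
time_s: 26.75
tool_pos: [0.5306, 0.1985, 0.1064]
eef_rot: [0.0, -0.27, 0.963, 0.0]
contact_force: [-0.5, -0.4, 0.6]
grip_width: 0.8
finger_force: 0.0
```

Run:
```python
from h import *
info((.5304,.1978),.104)
```

```text
tcp [0.5306 0.1985 0.1064] x [-0.855 -0.519 -0.001] yang 121.29 z [ 8.e-04  4.e-04 -1.e+00] j [-0.2   0.57 -0.31  1.83  0.24  0.77  1.48] F [-0.5 -0.4  0.6] g 0.8
tool delta mm [ 0.5 -0.5  2.4]
```

Emit:
arm_command(grip=[0.8,0.8,0,0,0,0,0,0], travel=[[0.3,-0.5,1],[0,0,0],[0,0,0],[0,0,0],[0,0,0],[0,0,0],[0,0,0],[0,0,0]], delta_rot=[[0,0,0],[0,0,0],[0,0,0],[0,0,0],[0,0,0],[0,0,0],[0,0,0],[0,0,0]], squeeze=70)

```text
time_s: 27.75
tool_pos: [0.5305, 0.1978, 0.1055]
eef_rot: [0.0, -0.27, 0.963, -0.0]
contact_force: [-1.7, -0.7, 5.0]
grip_width: 0.507
finger_force: 70.4
```

Run:
```python
from h import *
info((.5304,.1978),.104)
```

```text
tcp [0.5305 0.1978 0.1055] x [-0.854 -0.52  -0.001] yang 121.33 z [ 9.e-04  1.e-04 -1.e+00] j [-0.2   0.57 -0.31  1.83  0.24  0.77  1.48] F [-1.7 -0.7  5. ] g 0.507
tool delta mm [0.  0.1 1.5]
```

Emit:
arm_command(grip=[0,0,0,0,0,0,0,0,0,0], travel=[[0,0,-4],[0,0,-8],[0,0,-10],[0,0,-12],[0,0,-12],[0,0,-12],[0,0,-12],[0,0,-12],[0,0,-12],[0,0,-12]], delta_rot=[[0,0,0],[0,0,0],[0,0,0],[0,0,0],[0,0,0],[0,0,0],[0,0,0],[0,0,0],[0,0,0],[0,0,0]])

```text
time_s: 29.0
tool_pos: [0.5302, 0.1977, 0.2116]
eef_rot: [-0.0, -0.27, 0.963, -0.0]
contact_force: [-0.3, -0.7, -1.5]
grip_width: 0.509
finger_force: 71.2
```

Emit:
arm_command(grip=[0,0,0,0,0,0,0], travel=[[0,0,-8],[0,0,-4],[0,0,-2],[0,0,0],[0,0,0],[0,0,0],[0,0,0]], delta_rot=[[0,0,0],[0,0,0],[0,0,0],[0,0,0],[0,0,0],[0,0,0],[0,0,0]])

```text
time_s: 29.88
tool_pos: [0.5302, 0.1977, 0.2247]
eef_rot: [-0.0, -0.27, 0.963, 0.0]
contact_force: [0.1, -0.1, -1.6]
grip_width: 0.508
finger_force: 71.2
```

Run:
```python
from h import *
info((.5304,.1978),.22)
p,C=shot("wrist")
W=cloud(p,C).reshape(-1,3);W=W[~np.isnan(W[:,0])];rr=np.hypot(W[:,0]-.53,W[:,1]-.198)
f=W[(W[:,2]>.18)&(W[:,2]<.22)&(rr>.03)&(rr<.085)];z=np.median(f[:,2]);f=f[abs(f[:,2]-z)<.006]
print("outer plate",np.linalg.lstsq(np.c_[f[:,:2]-[.53,.198],np.ones(len(f))],f[:,2],rcond=None)[0].round(4),len(f))
q,C=shot("scene");V=cloud(q,C);w=V.reshape(-1,3);w=w[~np.isnan(w[:,0])];rr=np.hypot(w[:,0]-.53,w[:,1]-.198)
for z in np.arange(.07,.22,.006):
    m=w[(rr<.1)&(abs(w[:,2]-z)<.003)];print(z.round(3),len(m),(np.ptp(m[:,:2],axis=0).round(3) if len(m) else ""),end="; ")
b=q["pixels"]
cv2.imwrite("pics/s8.png",cv2.resize(b[30:300,200:560],(800,600)))
```

```text
tcp [0.5302 0.1977 0.2247] x [-0.854 -0.519  0.   ] yang 121.3 z [-2.e-04 -0.e+00 -1.e+00] j [-0.17  0.44 -0.35  1.69  0.17  1.05  1.54] F [ 0.1 -0.1 -1.6] g 0.508
tool delta mm [-0.2  0.   4.7]
outer plate [-0.0003 -0.0004  0.2051] 69006
0.07 171 [0.118 0.115]; 0.076 122 [0.108 0.106]; 0.082 2203 [0.162 0.163]; 0.088 666 [0.158 0.156]; 0.094 22 [0.016 0.012]; 0.1 23 [0.016 0.016]; 0.106 24 [0.016 0.015]; 0.112 21 [0.011 0.016]; 0.118 21 [0.011 0.014]; 0.124 20 [0.014 0.014]; 0.13 16 [0.011 0.012]; 0.136 0 ; 0.142 0 ; 0.148 0 ; 0.154 0 ; 0.16 0 ; 0.166 0 ; 0.172 0 ; 0.178 0 ; 0.184 0 ; 0.19 48 [0.113 0.119]; 0.196 243 [0.132 0.132]; 0.202 806 [0.176 0.179]; 0.208 2720 [0.174 0.174]; 0.214 43 [0.034 0.039];
```

View pics/s8.png

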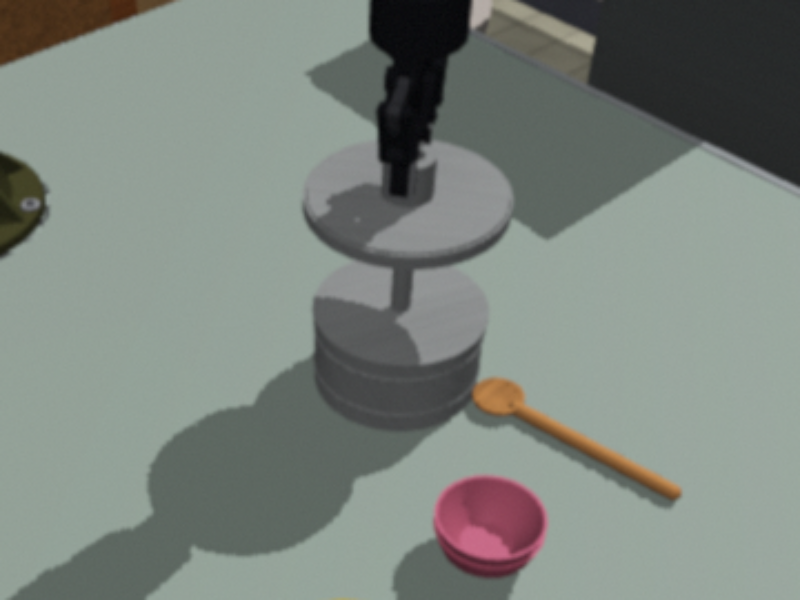

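The scene picture shows the inner lid seated on the tin, with its flange at (400,310) and its stem upright. The outer lid is held level well above it at (410,200). Its plate top is at 205 mm, so the skirt's edge at about 191 mm clears the stem's top at 154 mm.

```bash
python3 -c "
from cell import manip
print(manip.close_job())"
```

```text
the job is handed in; nothing more can be done
None
```

Job handed in: both pots stand in their rings, the inner lid is seated on the tin, and the outer lid is held level about 37 mm clear of the stem's top; robot time was about 30 s.

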